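# Put the washed grinder pushers away to dry, handle first

### The arm

A 6-joint arm with a two-finger parallel gripper is mounted at the origin on the work surface. World frame = base frame: x ahead of the robot, y to its left, z up, the work surface at z = 0. Lengths are in m, angles in rad, forces in N, time in s.
With the tool pointing down it reaches from about 0.25 to 0.775 m from the base axis. Payload 4 kg.
Tool frame: the origin (TCP) lies between the finger pads; the fingertips stand 19 mm ahead of it and the grasp point (between the pads) is the TCP (arm.nose_length is the distance from the TCP to the fingertips, in m); z points along the fingers, y is the line along which they close (so a half turn about z gives the same grasp; the last joint's range is limited). The gripper opens to 85 mm and grips with 20 to 120 N. Pads are 22 mm wide; open, the fingers measure 114 mm over their backs; the gripper's body (76 mm by 85 mm) begins 54 mm behind the grasp point. The pads swing forward as they close: fully open they stand 13 mm farther back than shut.
Start: joints at [1.018, 0.087, 1.371, -0, 1.684, -0.103], TCP at [0.239, 0.495, 0.25] pointing down, gripper open.
Joint ranges: [-3.1, 3.1], [-0.76, 2.03], [0.27, 2.55], [-1.08, 4.22], [0.17, 2.65], [-2.57, 2.57]. Speed limits (rad/s): [2.79, 2.79, 3.14, 3.14, 3.14, 3.14].

### API

Orientations are given as a rotation vector (axis times angle).
In Python, from workcell import arm gives the robot as it stands. Calls block until the motion is done:
- arm.move_ptp(position, orientation): joint-space move of the TCP to a pose.
- arm.line_to(position, rate=0.15, orientation=None): straight line of the TCP; orientation=None keeps the orientation; rate is the mean speed in m/s.
- arm.movej(angles): joint-space move.
- arm.set_gripper(opening): finger opening in m; the grip force is fixed at half the most; returns when the fingers have stopped.
- arm.dwell(seconds).
- arm.inverse_kinematics(position, orientation): joint angles nearest the present ones, or None.
- arm.camera(name): name is "scene" or "side" or "wrist"; returns a dict with "color" (420x560x3 uint8, blue, green, red), "mtx" (3x3 intrinsics, pixels), "world_to_cam" (4x4, takes a point from world to camera coordinates). Camera axes: x right, y down, z forward; pixel columns grow to the right and rows downward; lengths in m; the calibration is good to about 2 mm. A picture is of the moment at which its call begins. There is no depth.
A pose or a line that the arm cannot do raises arm.PlanningError and nothing moves.
- arm.sign_off(): hands the job in; it is judged then, once.
Readings, each from a call of its own:
- arm.get_time_s(): time.
- arm.get_joint_positions(): joint angles.
- arm.get_dq(): joint speeds.
- arm.get_tau(): joint torques, N m.
- arm.get_tcp_pos(): TCP position.
- arm.get_eef_rot(): TCP orientation.
- arm.get_force(): force on the tool from outside, world axes, zero at the start.
- arm.get_ft_torque(): the same for the moment, N m.
- arm.get_width(): finger opening in m.
- arm.get_finger_force(): force on a finger pad.
Only numpy, scipy, OpenCV 4.12 (cv2) and the standard library are available. Lean on these libraries where they do the work, as an engineer would, in place of code of your own. Each camera call takes 0.05 s, during which the arm holds its last target. There are 200 camera calls.

### The job

The food pushers lie locked in the wash caddy, white heads inside: turn the caddy's red latch clockwise to unlock it, take out every pusher there is, turn each one round and slide it handle first, all the way in, into the drying pocket of its own colour, so that its coloured handle is fully inside and the white head sticks out to dry. When all are put away, turn the latch back to locked. Leave the other things on the bench where they are.

Things in the scene. Friction and masses are not known exactly. Their poses are not given: they have to be found in the camera images.
- latch (a joint): Red twist latch on top of the wash caddy. 0 = locked (hidden bolt bars all four lanes), it grows to 1.5 rad as it is turned clockwise seen from above; from 1.3 rad on the bolt is fully clear. It stays where it is left; friction about 0.05 N m.
- latch_grip (a point): On the latch's turning axis (vertical), at the height to grip the knob, a narrow bar grip 14 mm thick, 46 mm long and 32 mm high, its top 7 mm above this point. At joint value 0 the bar lies along the caddy's x axis, and it turns with the joint.
- caddy: Fixed grey box left or right of the robot, 124 deep (x), 304 wide (y), 66 mm high without the knob. Origin: centre of underside, at table height; front face at x -62 mm. Four lanes at y -112.5, -37.5, 37.5, 112.5: 44 wide, 40 high, 92 mm deep, open only to the front (-x), no raised floor. Pushers start in them head-in; pulled about 85 mm straight to -x they are out.
- mat: Thin black rubber mat fixed to the bench, 220 x 90 x 3 mm, long way along its x, free room for setting a pusher down. Origin: centre of its underside.
- red_handle (a point): Centre of the red pusher's handle, 45 mm from its butt, 12 mm above the underside. Straight rigid bar 180 mm long, 80 to 165 g: red handle 90 long, 26 wide, 24 high; white neck 40 long, 14 wide, 12 high; white head 50 long, 34 wide, 30 mm high; flat underside. x axis from handle to head, z up. None if absent.
- red_head (a point): Centre of the red pusher's white head, 110 mm from the handle's centre along x, 15 mm above the underside, 25 mm from the head's end. Same axes.
- pocket_red: Fixed red-roofed pocket of the drying rack, 124 deep (x), 62 wide (y), 47 mm high. Origin: centre of underside, at table height. Tunnel 46 wide, 42 high, 120 mm deep, open only at the front (-x, at x -62 mm), back wall at x +58 mm, no raised floor. Four pockets stand in a row at 75 mm spacing, in varying order; an 80 mm high plate stands behind.
- blue_handle (a point): Centre of the blue pusher's handle, 45 mm from its butt, 12 mm above the underside. Straight rigid bar 180 mm long, 80 to 165 g: blue handle 90 long, 26 wide, 24 high; white neck 40 long, 14 wide, 12 high; white head 50 long, 34 wide, 30 mm high; flat underside. x axis from handle to head, z up. None if absent.
- blue_head (a point): Centre of the blue pusher's white head, 110 mm from the handle's centre along x, 15 mm above the underside, 25 mm from the head's end. Same axes.
- pocket_blue: Fixed blue-roofed pocket of the drying rack, 124 deep (x), 62 wide (y), 47 mm high. Origin: centre of underside, at table height. Tunnel 46 wide, 42 high, 120 mm deep, open only at the front (-x, at x -62 mm), back wall at x +58 mm, no raised floor. Four pockets stand in a row at 75 mm spacing, in varying order; an 80 mm high plate stands behind.
- green_handle (a point): Centre of the green pusher's handle, 45 mm from its butt, 12 mm above the underside. Straight rigid bar 180 mm long, 80 to 165 g: green handle 90 long, 26 wide, 24 high; white neck 40 long, 14 wide, 12 high; white head 50 long, 34 wide, 30 mm high; flat underside. x axis from handle to head, z up. None if absent.
- green_head (a point): Centre of the green pusher's white head, 110 mm from the handle's centre along x, 15 mm above the underside, 25 mm from the head's end. Same axes.
- pocket_green: Fixed green-roofed pocket of the drying rack, 124 deep (x), 62 wide (y), 47 mm high. Origin: centre of underside, at table height. Tunnel 46 wide, 42 high, 120 mm deep, open only at the front (-x, at x -62 mm), back wall at x +58 mm, no raised floor. Four pockets stand in a row at 75 mm spacing, in varying order; an 80 mm high plate stands behind.
- yellow_handle (a point): Centre of the yellow pusher's handle, 45 mm from its butt, 12 mm above the underside. Straight rigid bar 180 mm long, 80 to 165 g: yellow handle 90 long, 26 wide, 24 high; white neck 40 long, 14 wide, 12 high; white head 50 long, 34 wide, 30 mm high; flat underside. x axis from handle to head, z up. None if absent.
- yellow_head (a point): Centre of the yellow pusher's white head, 110 mm from the handle's centre along x, 15 mm above the underside, 25 mm from the head's end. Same axes.
- pocket_yellow: Fixed yellow-roofed pocket of the drying rack, 124 deep (x), 62 wide (y), 47 mm high. Origin: centre of underside, at table height. Tunnel 46 wide, 42 high, 120 mm deep, open only at the front (-x, at x -62 mm), back wall at x +58 mm, no raised floor. Four pockets stand in a row at 75 mm spacing, in varying order; an 80 mm high plate stands behind.
- can: Bystander: small can, 60 mm high, 60 mm across, between caddy and rack at the back.
- disc_a: Bystander: steel grinder disc lying flat, 66 mm across, 10 mm thick, between caddy and rack.
- disc_b: Bystander: aluminium ring lying flat, 70 mm across, 12 mm thick.
- spray: Bystander: bottle 170 mm high, 60 mm across, at the back.
- carton: Bystander: cardboard box 60 x 100 x 80 mm, at the back.
- mug: Bystander: white mug, far left.
- bowl: Bystander: steel bowl 120 mm across, far right.
Not all that is in view belongs to the job. Leave any pink or purple look-alike of the pocket_yellow alone.

How it is judged:
By the outcome, as a careful person would: the job done as asked, in the order asked, and still so for the second after the job is handed in, with the robot touching nothing.
Of pusher_red, pusher_blue, pusher_green, pusher_yellow only 2 to 3 are there at a start; the rules pass over those that are not, and their reading is None.
At some moment in a run one of pusher_red, pusher_blue, pusher_green, pusher_yellow may be knocked a few centimetres aside while the robot is not near it.
Once in a run the grip may slacken for a moment while it holds something.
It also fails if it takes over 210 s, if anything falls off the work surface, if the arm or the gripper's body presses on something with over 40 N, if the wrist force passes 120 N, or if a joint passes its speed limit or range.

## Working session

There is one attempt and no reset: what is moved stays moved. The work goes in short steps, each a Python script; the robot and the scene stay as the last script left them, time stands still between calls to the robot, and variables do not carry over. Pictures are saved under pics/ and viewed, at most 14 in all, crops included, and the job is handed in when it is done.

```bash
mkdir -p pics; ls
python3 - <<'E'
from workcell import arm
import cv2,numpy as np
for n in ("scene","side"):
    c=arm.camera(n); cv2.imwrite(f"pics/{n}0.png",c["color"]); np.savez(f"{n}0.npz",**c)
    w=np.linalg.inv(c["world_to_cam"]); print(n,w[:3,3].round(3),w[:3,2].round(2),c["mtx"][0,0])
print(arm.get_eef_rot(),arm.get_time_s())
E
```

```text
pics
scene [1.028 0.588 1.432] [-0.3  -0.39 -0.87] 492.92078830699575
side [-0.572 -0.132  1.067] [ 0.75  0.09 -0.65] 413.59266350808684
[-7.00459045e-01 -3.06185726e+00  3.00144129e-03] 0.1
```

View pics/scene0.png

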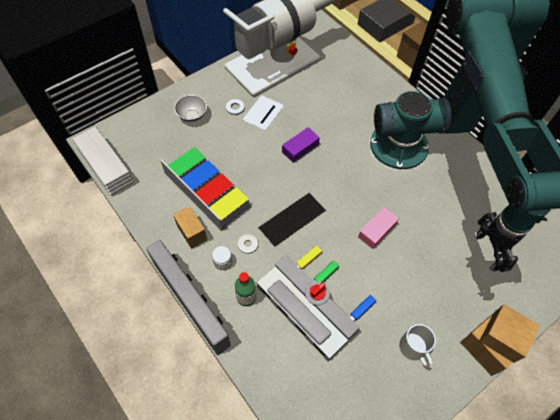

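View pics/side0.png

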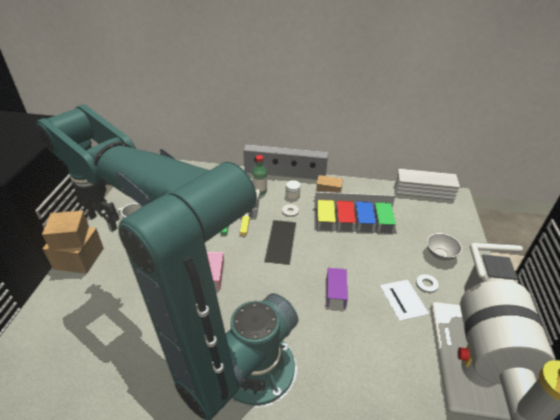

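Scene view: the pushers present are yellow (310,257), green (327,270) and blue (363,307). The third lane is empty, so there is no red pusher. The latch knob is the red bar at (318,292). These could be mistaken for what I want:
- **Red:** spray cap (244,276) and the red pocket roof (213,190).
- **Pocket look-alikes:** pink box (379,226) and purple box (300,144).

The pocket roofs are green (187,160), blue (200,174), red (214,189) and yellow (231,205).

```bash
cat > h.py <<'E'
from workcell import arm
import cv2,numpy as np
from scipy.spatial.transform import Rotation as R
HUE={'red':[(0,6),(174,180)],'yellow':[(22,34)],'green':[(50,75)],'blue':[(100,118)]}
def cast(c,uv,z):
    W=np.linalg.inv(c["world_to_cam"]); uv=np.atleast_2d(uv).astype(float)
    d=np.c_[uv,np.ones(len(uv))]@np.linalg.inv(c["mtx"]).T@W[:3,:3].T; o=W[:3,3]
    return (o+d*((z-o[2])/d[:,2])[:,None])[:,:2]
def proj(c,p):
    q=c["world_to_cam"]@np.r_[p,1]; q=c["mtx"]@q[:3]; return q[:2]/q[2]
def mask(c,col,S=130,V=60):
    h=cv2.cvtColor(c["color"],cv2.COLOR_BGR2HSV)
    m=0
    for a,b in HUE[col]: m=m|cv2.inRange(h,(a,S,V),(b,255,255))
    return m
def blobs(c,col,z,amin=40,**k):
    out=[]
    for q in cv2.findContours(mask(c,col,**k),cv2.RETR_EXTERNAL,cv2.CHAIN_APPROX_NONE)[0]:
        a=cv2.contourArea(q)
        if a<amin: continue
        P=cast(c,q[:,0],z); (x,y),(w,h),_=r=cv2.minAreaRect((P*1000).astype(np.float32))
        B=cv2.boxPoints(r); e=max(B[1]-B[0],B[2]-B[1],key=np.linalg.norm)
        out.append((q[:,0].mean(0).round(),int(a),np.round([x,y,w,h]),round(np.degrees(np.arctan2(e[1],e[0])),1)))
    return out
def down(yaw): # tool down, tool y axis (closing line) at world angle yaw
    y=np.array([np.cos(yaw),np.sin(yaw),0]); z=np.array([0,0,-1.]); x=np.cross(y,z)
    return R.from_matrix(np.c_[x,y,z]).as_rotvec()
E
python3 - <<'E'
from h import *
c=dict(np.load("scene0.npz"))
for k in HUE:
    for b in blobs(c,k,.047 if False else .024): print(k,*b)
h=cv2.cvtColor(c["color"],cv2.COLOR_BGR2HSV)
for u,v in [(310,257),(327,270),(363,307),(187,160),(200,174),(214,189),(231,205),(318,292)]: print(u,v,h[v,u])
for n,p in [("mat",(292,219))]: print(n,cast(c,p,.003))
print(cast(c,[(187,160),(200,174),(214,189),(231,205)],.047).round(3))
print("knob",cast(c,(318,291),.09))
cv2.imwrite("pics/c1.png",cv2.resize(c["color"][140:370,150:390],None,fx=2.5,fy=2.5,interpolation=cv2.INTER_CUBIC))
W=R.from_matrix
w=arm.camera("wrist");Wm=np.linalg.inv(w["world_to_cam"]);print(Wm.round(3),w["mtx"][0,0],arm.get_tcp_pos())
E
```

```text
red [318. 291.] 188 [598. 260.  47.  52.] -15.6
red [243. 277.] 70 [750.  87.  29.  29.] -79.4
red [214. 188.] 533 [ 644. -234.  115.   66.] 5.7
red [293.  50.] 45 [  26. -592.   46.   28.] 52.0
yellow [309. 257.] 197 [547. 154.  87.  27.] 5.3
yellow [228. 203.] 565 [ 639. -157.  118.   66.] 5.6
green [326. 272.] 183 [538. 226.  87.  26.] 6.6
green [186. 162.] 454 [ 660. -383.  114.   63.] 5.4
blue [363. 307.] 218 [523. 377.  88.  25.] 6.2
blue [200. 175.] 505 [ 652. -309.  114.   66.] 5.7
blue [170.  39.] 100 [ 383. -946.  174.   59.] 70.1
blue [208.  45.] 773 [ 270. -817.  334.  161.] 20.6
blue [427.   3.] 80 [-608. -462.   65.   74.] -36.6
blue [214.  10.] 105 [ 146. -986.  132.   66.] 68.3
310 257 [ 31 187 231]
327 270 [ 66 174 211]
363 307 [108 204 228]
187 160 [ 65 176 204]
200 174 [109 217 221]
214 189 [  1 224 220]
231 205 [ 31 189 231]
318 292 [  0 227  72]
mat [[0.49990573 0.00864216]]
[[ 0.662 -0.371]
 [ 0.658 -0.295]
 [ 0.653 -0.218]
 [ 0.643 -0.133]]
knob [[0.61773795 0.27369101]]
[[ 0.434  0.852  0.294  0.163]
 [ 0.901 -0.41  -0.143  0.532]
 [-0.002  0.327 -0.945  0.372]
 [ 0.     0.     0.     1.   ]] 301.8063222416 [0.23892593 0.49499844 0.2494112 ]
```

View pics/c1.png

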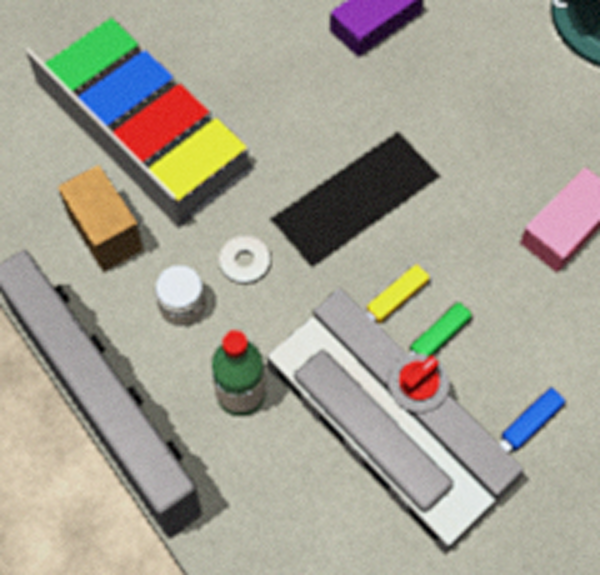

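The crop shows the lanes in order yellow, green, empty, blue. The red knob bar sits on a round red base between the green and empty lanes, with the mat at (355,198) in the crop. The handle measurements are already clean, so I'll move in for a close view of the knob and caddy, then the rack.

Run:
```python
from h import *
q=arm.get_joint_positions()
for yaw in (96,-84,6,186): print(yaw,np.round(arm.inverse_kinematics([.54,.26,.3],down(np.radians(yaw))),2), np.round(arm.inverse_kinematics([.55,-.25,.25],down(np.radians(yaw))),2))
M=R.from_rotvec(arm.get_eef_rot()).as_matrix(); print((M.T@np.array([-.076,.037,.122])).round(3), M.round(2))
yaw=np.radians(-84)
for i,p in enumerate([[.56,.2,.3],[.56,.33,.3]]):
    arm.move_ptp(p,down(yaw)); arm.dwell(.3); c=arm.camera("wrist"); np.savez(f"w{i}.npz",**c); cv2.imwrite(f"pics/w{i}.png",c["color"])
    for k in ('red','yellow','green','blue'):
        for b in blobs(c,k,.09 if k=='red' else .024,amin=150): print(i,k,*b)
```

```text
96 [ 0.35  0.19  1.15  0.    1.79 -1.32] [-0.52  0.21  1.23 -0.    1.7  -2.2 ]
-84 [ 0.35  0.19  1.15 -0.    1.79  1.82] [-0.52  0.21  1.23 -0.    1.7   0.95]
6 [ 0.35  0.19  1.15 -0.    1.79  0.25] [-0.52  0.21  1.23 -0.    1.7  -0.63]Traceback (most recent call last):
  File "<stdin>", line 3, in <module>
    return _wrapfunc(a, 'round', decimals=decimals, out=out)
    return _wrapit(obj, method, *args, **kwds)
    result = getattr(arr, method)(*args, **kwds)
TypeError: unsupported operand type(s) for *: 'NoneType' and 'float'
```

Run:
```python
from h import *
yaw=np.radians(96)
for i,p in enumerate([[.56,.2,.3],[.56,.33,.3]]):
    arm.move_ptp(p,down(yaw)); arm.dwell(.3); c=arm.camera("wrist"); np.savez(f"w{i}.npz",**c); cv2.imwrite(f"pics/w{i}.png",c["color"])
    print(np.linalg.inv(c["world_to_cam"])[:3,3].round(3))
    for k in ('red','yellow','green','blue'):
        for b in blobs(c,k,.09 if k=='red' else .024,amin=150): print(i,k,*b)
```

```text
[0.476 0.192 0.423]
0 red [207. 371.] 326 [855. 123.  44.  29.] 2.1
0 red [332. 231.] 1078 [617. 267.  45.  59.] -11.0
0 yellow [ 20. 208.] 3326 [ 654. -164.  132.   68.] 5.6
0 yellow [246. 150.] 1194 [543. 153.  88.  26.] 5.1
0 green [300. 149.] 1110 [533. 224.  86.  23.] 6.8
0 blue [414. 149.] 1227 [517. 373.  86.  27.] 5.8
[0.476 0.321 0.424]
1 red [230. 219.] 1054 [616. 276.  57.  45.] 21.7
1 yellow [150. 139.] 1340 [543. 156.  88.  30.] 4.7
1 green [204. 138.] 1174 [533. 226.  87.  24.] 6.5
1 blue [319. 138.] 1181 [518. 375.  87.  25.] 5.4
```

View pics/w0.png

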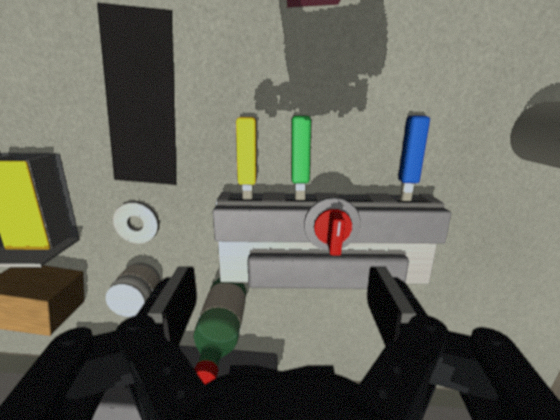

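View pics/w1.png

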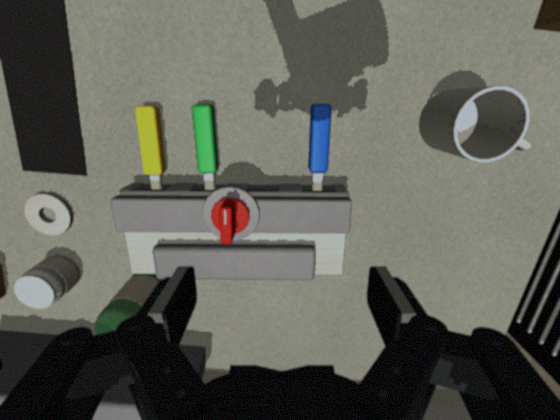

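Both wrist views show the knob as a red disc with an upright bar on it, in a grey ring centred at (332,225) in w0 and (231,214) in w1. I'll look at an enlarged crop of both to get the bar's top corners.

Run:
```python
from h import *
a=dict(np.load("w0.npz"));b=dict(np.load("w1.npz"))
A=a["color"][190:270,292:372];B=b["color"][180:260,191:271]
cv2.imwrite("pics/k.png",cv2.resize(np.hstack([A,B]),None,fx=5,fy=5,interpolation=cv2.INTER_NEAREST))
print(cast(a,(332,225),.068),cast(b,(231,214),.068))
```

```text
[[0.6166592  0.27231573]] [[0.61616504 0.27165455]]
```

View pics/k.png

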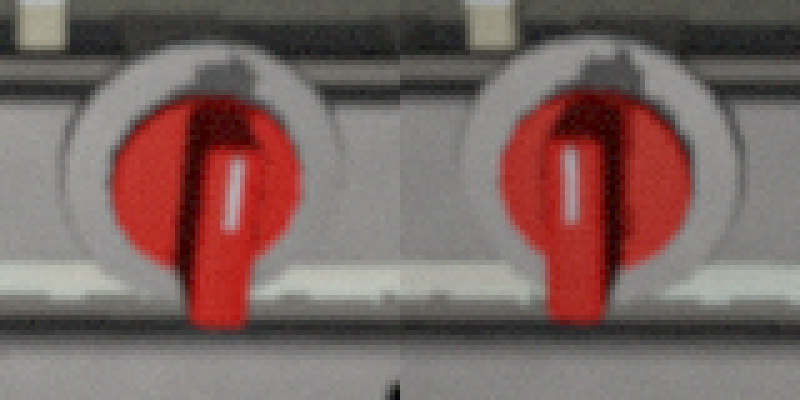

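The crop shows the bar's top face centred at (337,238) in w0 and (226.4,226.5) in w1. I'll triangulate that and get the caddy yaw from the handle line, then take two views of the rack.

Run:
```python
from h import *
a=dict(np.load("w0.npz"));b=dict(np.load("w1.npz"))
P=[c["mtx"]@c["world_to_cam"][:3] for c in(a,b)]
def tri(u,v):
    X=cv2.triangulatePoints(P[0],P[1],np.array(u,float),np.array(v,float)).ravel(); return (X[:3]/X[3]).round(4)
print("top",tri((337.1,237.7),(226.4,226.5)),"ring",tri((332,225),(231,214)))
print("bar angle", [cast(a,x,.1) for x in ((338.4,220),(335.8,255.4))],[cast(b,x,.1) for x in ((226.3,208.6),(226.5,244.4))])
for i,p in enumerate([[.5,-.15,.3],[.5,-.3,.3]]):
    arm.move_ptp(p,down(np.radians(-84))); arm.dwell(.3); c=arm.camera("wrist"); np.savez(f"r{i}.npz",**c)
    print(np.linalg.inv(c["world_to_cam"])[:3,3].round(3))
    for k in HUE:
        for bb in blobs(c,k,.047,amin=800): print(i,k,*bb)
cv2.imwrite("pics/r1.png",c["color"])
```

```text
top [0.6171 0.2723 0.1054] ring [0.6157 0.2719 0.0698]
bar angle [array([[0.59701218, 0.27142011]]), array([[0.64254821, 0.27600405]])] [array([[0.5975557 , 0.27041169]]), array([[0.64269883, 0.27264076]])]
[ 0.584 -0.14   0.423]
0 red [359.  51.] 5750 [ 643. -220.  105.   64.] 5.7
0 yellow [ 53. 107.] 1890 [547. 128.  82.  33.] 4.6
0 yellow [292.  50.] 5633 [ 635. -146.  106.   62.] 5.2
0 green [491.  51.] 5546 [ 658. -369.  106.   61.] 5.9
0 blue [426.  51.] 5702 [ 650. -295.  106.   63.] 5.7
[ 0.585 -0.289  0.424]
1 red [226.  44.] 4938 [ 635. -222.   91.   63.] 5.6
1 yellow [160.  44.] 4853 [ 627. -148.   90.   62.] 5.6
1 green [360.  44.] 4861 [ 650. -370.   91.   61.] 5.7
1 blue [293.  44.] 4960 [ 642. -296.   91.   63.] 6.2
```

View pics/r1.png

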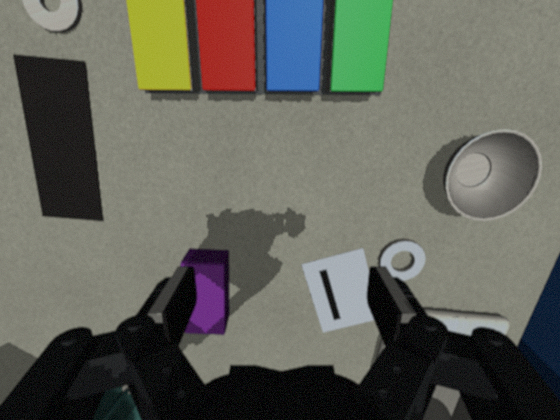

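The rack view shows the pocket order from the left as yellow, red, blue, green, with the front edges at row ~92. The yaw is about 5.7° and the tunnels face the robot. The bar top triangulates to z 0.105. Next I'll unlock the latch.

```bash
cat >> h.py <<'E'
K=np.array([.6165,.272]); CY=np.radians(6.0); PY=np.radians(5.75)
def latch(yaw0,dq):
    arm.move_ptp([*K,.2],down(yaw0)); arm.set_gripper(.06)
    arm.line_to([*K,.099],.1); arm.set_gripper(.0)
    print("w",arm.get_width(),arm.get_force().round(1) if hasattr(arm.get_force(),'round') else arm.get_force())
    q=np.array(arm.get_joint_positions(),float); n=4
    for i in range(1,n+1):
        t=q.copy(); t[5]+=dq*i/n; arm.movej(t); print("w",round(arm.get_width(),4),np.round(arm.get_ft_torque(),2))
    arm.set_gripper(.06); p=list(arm.get_tcp_pos()); arm.line_to([p[0],p[1],.2],.15)
E
python3 - <<'E'
from h import *
latch(CY+np.pi/2,1.42)
p=[.56,.2,.3]; arm.move_ptp(p,down(np.radians(96))); arm.dwell(.2); c=arm.camera("wrist"); np.savez("w2.npz",**c)
cv2.imwrite("pics/w2.png",c["color"][90:300,200:460].repeat(2,0).repeat(2,1)); print(arm.get_time_s())
for k in ('yellow','green','blue'):
    for b in blobs(c,k,.024,amin=150): print(k,*b)
E
```

```text
w 0.012908339101685483 [ 0.1 -4.7  2.4]
w 0.0131 [-0.54 -0.01 -0.  ]
w 0.0129 [-0.76  0.11 -0.02]
w 0.0132 [-0.99  0.31 -0.02]
w 0.0133 [-1.18  0.55 -0.02]
15.175
yellow [ 20. 208.] 3323 [ 654. -164.  133.   68.] 5.8
yellow [247. 150.] 1220 [543. 153.  88.  25.] 4.5
green [301. 149.] 1123 [533. 224.  86.  24.] 6.7
blue [415. 149.] 1241 [517. 372.  86.  27.] 6.0
```

View pics/w2.png

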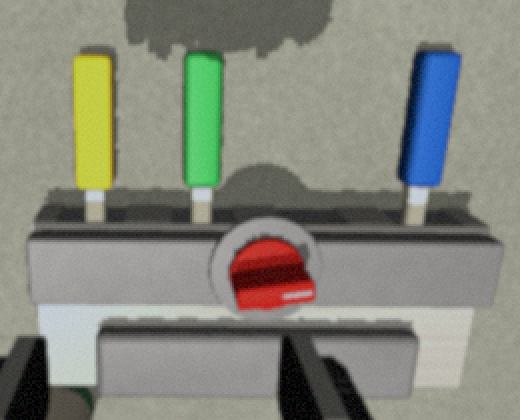

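The bar now lies across the caddy, turned about 1.42 rad, and all three handles are in place. Before the insertion moves, I'll check the purple and pink boxes for clearance.

Run:
```python
from h import *
for f in ("scene0","r1"):
    c=dict(np.load(f+".npz")); h=cv2.cvtColor(c["color"],cv2.COLOR_BGR2HSV)
    for n,lo,hi in (("purple",(130,90,40),(158,255,255)),("pink",(160,60,80),(175,255,255))):
        for q in cv2.findContours(cv2.inRange(h,lo,hi),0,1)[0]:
            if cv2.contourArea(q)>150:
                for z in (0,.047):
                    P=cast(c,q[:,0],z); print(f,n,z,P.min(0).round(3),P.max(0).round(3))
for f,y in ((.398,-.17),(.39,-.17)): pass
for k,F in dict(yellow=(.582,-.152),blue=(.597,-.3013),green=(.6045,-.376)).items():
    for d in (.21,.185,.035):
        p=np.array(F)-d*np.array([np.cos(PY),np.sin(PY)]); q=arm.inverse_kinematics([*p,.024],down(PY-np.pi/2)); print(k,d,p.round(3),None if q is None else np.round(q,2))
```

```text
scene0 purple 0 [ 0.209 -0.263] [ 0.356 -0.173]
scene0 purple 0.047 [ 0.236 -0.235] [ 0.378 -0.148]
scene0 pink 0 [0.215 0.158] [0.366 0.244]
scene0 pink 0.047 [0.241 0.172] [0.388 0.255]
r1 purple 0 [ 0.19  -0.232] [ 0.352 -0.157]
r1 purple 0.047 [ 0.234 -0.238] [ 0.378 -0.171]
yellow 0.21 [ 0.373 -0.173] [-0.57 -0.05  1.99 -0.    1.21  0.9 ]
yellow 0.185 [ 0.398 -0.171] [-0.54 -0.    1.94 -0.    1.21  0.93]
yellow 0.035 [ 0.547 -0.156] [-0.38  0.28  1.61 -0.    1.25  1.09]
blue 0.21 [ 0.388 -0.322] [-0.81  0.15  1.77 -0.    1.22  0.66]
blue 0.185 [ 0.413 -0.32 ] [-0.77  0.19  1.73 -0.    1.23  0.7 ]
blue 0.035 [ 0.562 -0.305] [-0.59  0.42  1.43 -0.    1.3   0.88]
green 0.21 [ 0.396 -0.397] [-0.89  0.26  1.64 -0.    1.24  0.58]
green 0.185 [ 0.42  -0.395] [-0.85  0.3   1.59 -0.    1.25  0.62]
green 0.035 [ 0.57 -0.38] [-0.67  0.51  1.29 -0.    1.34  0.8 ]
```

The pink box spans x 0.24–0.37, y 0.165–0.25, which limits the pull to about 100 mm. The purple box limits how far back the approach to the yellow pocket can start. I'll start with yellow.

```bash
cat >> h.py <<'E'
FR=dict(yellow=np.array([.582,-.152]),blue=np.array([.597,-.3013]),green=np.array([.6045,-.376]))
u=lambda a:np.array([np.cos(a),np.sin(a)])
def handle(col,near):
    arm.dwell(.2); c=arm.camera("wrist"); best=None
    B=[b for b in blobs(c,col,.024,amin=150) if b[2][1]>0]   # caddy side only
    b=min(B,key=lambda b:np.hypot(*(b[2][:2]/1000-near)))
    a=b[3]; a=a-180 if a>90 else a+180 if a<-90 else a
    print(col,"handle",*b[1:],arm.get_time_s()); return b[2][:2]/1000,np.radians(a),c
def pull(col,near,d=.1):
    near=np.array(near)
    arm.move_ptp([near[0]+.04,near[1],.28],down(CY+np.pi/2)); h,a,_=handle(col,near)
    arm.set_gripper(.05); arm.move_ptp([*h,.1],down(CY+np.pi/2)); arm.line_to([*h,.022],.1)
    arm.set_gripper(0); print("w",arm.get_width(),np.round(arm.get_force(),1))
    arm.line_to([*(h-d*u(CY)),.022],.08); print("w",arm.get_width(),np.round(arm.get_force(),1))
    arm.set_gripper(.05); e=h-d*u(CY)
    arm.line_to([*e,.1],.2); arm.move_ptp([e[0]+.08,e[1]+.01,.28],down(CY+np.pi/2))
    h,a,c=handle(col,e); cv2.imwrite(f"pics/{col}_out.png",c["color"]); return h,a
E
python3 - <<'E'
from h import *
print(pull('yellow',(.543,.153)))
E
```

```text
yellow handle 1336 [543. 152.  88.  24.] 5.6 15.7583
w 0.02478580530687214 [-0.3  0.8  4.6]
w 0.02480201560677811 [2.2 1.4 7.6]
yellow handle 1514 [444. 143.  88.  25.] 5.4 21.4333
(array([0.444, 0.143]), np.float32(0.09424778))
```

View pics/yellow_out.png

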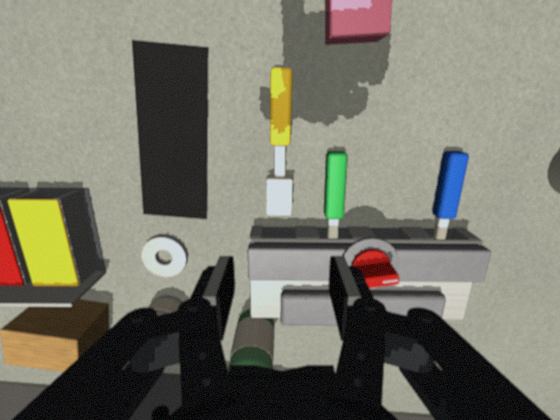

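The yellow pusher is fully out at (280,140), with its white head at (280,196) clear of the caddy. Now I'll grip the head, turn it round and insert it.

```bash
cat >> h.py <<'E'
def stow(col,h,a):
    d=u(a); p=h+.110*d; o=down(a+np.pi/2)
    arm.set_gripper(.055); arm.move_ptp([*p,.1],o); arm.line_to([*p,.024],.1)
    arm.set_gripper(0); print("head w",arm.get_width())
    arm.line_to([*p,.2],.15); print("w",arm.get_width())
    F=FR[col]; e=u(PY); o=down(PY-np.pi/2); pre=F-.17*e
    arm.move_ptp([*pre,.2],o); arm.line_to([*pre,.06],.15); print("w",arm.get_width())
    arm.dwell(.2); c=arm.camera("wrist"); cv2.imwrite(f"pics/{col}_pre.png",c["color"])
    arm.line_to([*pre,.0255],.05); print("w",arm.get_width(),np.round(arm.get_force(),1),arm.get_time_s())
def insert(col):
    F=FR[col]; e=u(PY); z=.0255
    arm.dwell(.1); f0=np.array(arm.get_force())
    for s in [.14,.11,.08,.06,.05,.045,.041,.038,.036,.034,.032,.030]:
        arm.line_to([*(F-s*e),z],.06); f=np.array(arm.get_force())-f0; fx=-f[:2]@e
        print(s,"f",f.round(1),"w",round(arm.get_width(),4))
        if fx>(12 if s<.06 else 15): break
    return s
def leave(col,s):
    arm.set_gripper(.055); F=FR[col]; e=u(PY); arm.line_to([*(F-s*e),.15],.15)
    arm.move_ptp([*(F-.12*e),.28],down(PY-np.pi/2)); arm.dwell(.2)
    c=arm.camera("wrist"); cv2.imwrite(f"pics/{col}_in.png",c["color"]); np.savez(f"{col}_in.npz",**c); print(arm.get_time_s())
E
python3 - <<'E'
from h import *
stow('yellow',np.array([.444,.143]),np.radians(5.5))
E
```

```text
head w 0.03310802009096431
w 0.0329331850610256
w 0.03280765856362004
w 0.03281533198489326 [-0.9  0.   0.8] 29.2417
```

View pics/yellow_pre.png

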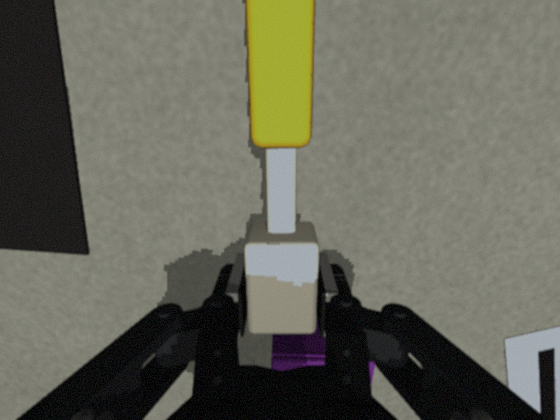

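The pusher is held straight, with the handle pointing at the rack and the head between the fingers at (282,275). Inserting now.

Run:
```python
from h import *
s=insert('yellow'); leave('yellow',s)
```

```text
0.14 f [ 1.  -0.1 -0.7] w 0.0328
0.11 f [ 1.4  0.4 -1.7] w 0.0329
0.08 f [ 1.1  0.3 -1.7] w 0.0325
0.06 f [ 0.8 -0.1 -0.8] w 0.0328
0.05 f [ 1.8 -0.6 -0.1] w 0.0325
0.045 f [ 1.5  0.4 -1.2] w 0.033
0.041 f [ 1.4  0.4 -3.3] w 0.0328
0.038 f [ 1.6 -1.1 -2.2] w 0.0322
0.036 f [ 0.9 -0.9 -1.3] w 0.0331
0.034 f [-2.8 -0.   0.9] w 0.0329
0.032 f [-9.8 -0.4  4.9] w 0.0328
0.03 f [-15.9  -1.2   8.6] w 0.0329
36.0917
```

View pics/yellow_in.png

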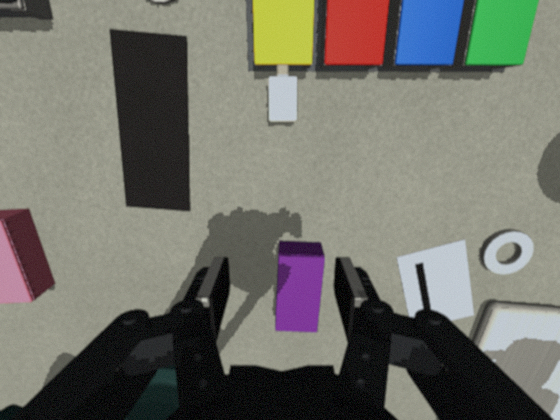

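Yellow is against the back wall: contact came where expected, and only a short bit of neck and the white head at (283,99) show. Green is next, with width checks along the way.

```bash
sed -i 's/fx>(12 if s<.06 else 15)/fx>8/' h.py
python3 - <<'E'
from h import *
h,a=pull('green',(.533,.224))
if abs(np.degrees(a)-6)<4 and abs(h[0]-.434)<.012:
    stow('green',h,a)
    if .031<arm.get_width()<.035:
        s=insert('green')
        if s<.038: leave('green',s)
E
```

```text
green handle 1252 [534. 224.  85.  23.] 6.6 38.4083
w 0.024736020227670463 [0.4 0.3 3. ]
w 0.024874994345798717 [2.  0.7 7.9]
green handle 1409 [434. 214.  86.  23.] 6.6 44.0417
head w 0.032923949702207495
w 0.03263199026222065
w 0.03316418138893599
w 0.032770668981540234 [-1.5  0.1  0. ] 52.0
0.14 f [ 1.5 -0.2 -0.9] w 0.0326
0.11 f [ 1.1  0.1 -1.6] w 0.0328
0.08 f [ 1.7  0.6 -1.8] w 0.033
0.06 f [ 1.7 -0.3 -1.7] w 0.0328
0.05 f [ 0.7  0.2 -2.1] w 0.0332
0.045 f [ 1.3 -0.4 -1.9] w 0.0328
0.041 f [ 1.5  0.3 -1.7] w 0.0329
0.038 f [ 1.   0.3 -1.5] w 0.0329
0.036 f [ 0.7  0.1 -2.7] w 0.0331
0.034 f [-1.5 -0.4 -1.1] w 0.0331
0.032 f [-8.  -0.3  1.8] w 0.0327
58.6
```

Run:
```python
from h import *
h,a=pull('blue',(.518,.374))
if abs(np.degrees(a)-6)<4 and abs(h[0]-.418)<.012:
    stow('blue',h,a)
    if .031<arm.get_width()<.035:
        s=insert('blue')
        if s<.038: leave('blue',s)
```

```text
blue handle 1287 [517. 376.  86.  23.] 5.7 61.55
w 0.025070322764290862 [-0.8 -0.1  3.8]
w 0.024650211482748204 [1.9 0.6 7. ]
blue handle 1425 [419. 367.  87.  24.] 5.1 67.1833
head w 0.03275700399380197
w 0.03298744098890517
w 0.032706670375596124
w 0.032764241719777765 [-1.   0.6  2.8] 75.3833
0.14 f [ 3.  -1.  -0.1] w 0.0329
0.11 f [ 2.6 -2.1 -0.7] w 0.0329
0.08 f [ 2.8 -0.6 -0.5] w 0.0332
0.06 f [ 3.4 -1.1  0.1] w 0.0331
0.05 f [ 3.1 -0.8 -0.8] w 0.033
0.045 f [ 2.  -1.6  0.1] w 0.0331
0.041 f [ 1.3 -0.6  0.9] w 0.0329
0.038 f [ 0.8 -0.9  1.3] w 0.0333
0.036 f [ 0.4 -0.9  1.6] w 0.0329
0.034 f [-4.2  0.2  4.2] w 0.0333
0.032 f [-10.2  -1.6   7.1] w 0.0328
81.9833
```

View pics/blue_in.png

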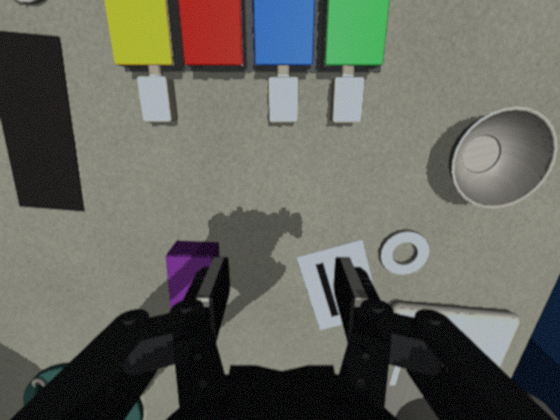

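All three heads stick out of their own pockets: yellow (155,98), blue (283,98), green (347,98). Now I'll turn the latch back.

Run:
```python
from h import *
latch(CY+np.pi/2-1.42,-1.44)
arm.move_ptp([.56,.2,.3],down(np.radians(96))); arm.dwell(.2); c=arm.camera("wrist"); np.savez("w3.npz",**c)
A=dict(np.load("w0.npz"))["color"]; f=lambda i:cv2.resize(i[190:270,292:372],None,fx=5,fy=5)
cv2.imwrite("pics/k3.png",np.hstack([f(A),f(c["color"])])); s=arm.camera("scene"); cv2.imwrite("pics/s3.png",s["color"]); print(arm.get_time_s())
```

```text
w 0.013480943508385659 [-4.3 -1.3  4.2]
w 0.013 [-0.16  0.26  0.09]
w 0.0128 [-0.31  0.63 -0.01]
w 0.0129 [-0.39  0.76  0.07]
w 0.0134 [-0.54  0.87 -0.97]
89.9833
```

View pics/k3.png

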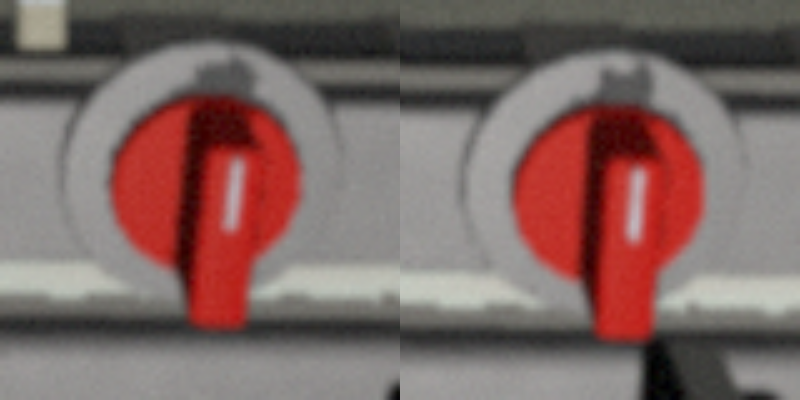

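View pics/s3.png

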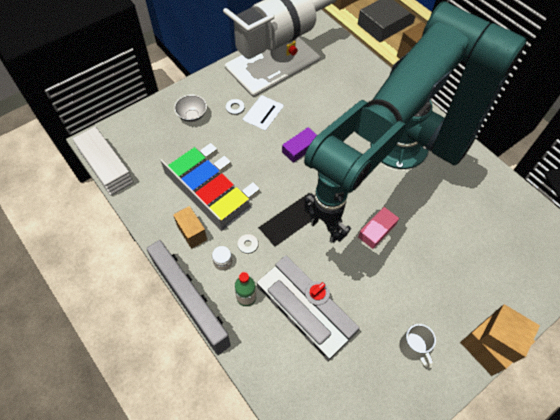

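The latch bar matches its original locked position, and the torque rise at the end shows it reached the stop. All three heads stick out of their pockets, and nothing else has moved. Handing in.

```bash
python3 -c "
from workcell import arm
print(arm.sign_off())"
```

```text
the job is handed in; nothing more can be done
None
```

The job is handed in: the yellow, green and blue pushers (there was no red one) are handle-first, all the way into their own pockets, the latch is back at locked, and nothing else on the bench was moved.

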